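# Fit the boxed-in bearing block, then restore the parts tray

### The job

Fit the loose bearing block to the empty pedestal of the yellow press frame. It is boxed in by the three tall parts in the parts tray, so first move all three (roller, flanged sleeve, stepped shaft) out and stand them upright on the rubber mat; then set the block down flat and square on the empty pedestal, centred like the fitted block beside it, and afterwards stand each tall part upright in the tray again, on the very spot it came from. Leave the brass bush and the big nut in the tray where they are.

Things in the scene. Friction and masses are not known exactly. Their poses are not given: they have to be found in the camera images.
- roller: Steel crushing roller standing on end in the tray: ribbed cylinder 50 mm in diameter and 105 mm tall, with a thin stub journal (20 mm diameter, 25 mm long) on top; 130 mm overall, about 0.5 kg. Origin: centre of its underside, z up along its axis.
- sleeve: Flanged steel sleeve standing on its flange in the tray: round foot flange 66 mm in diameter and 8 mm thick, above it an open tube of 42 mm outer and 32 mm inner diameter; 125 mm tall overall, about 0.45 kg. Origin: centre of its underside, z up along its axis.
- shaft: Stepped steel shaft standing on end in the tray: lower part 54 mm in diameter up to 56 mm height, upper part 36 mm in diameter from there to the top at 130 mm; about 0.55 kg. Origin: centre of its underside, z up along its axis.
- bearing: Loose grey cast pillow block on its foot in the tray, amid the three tall parts (two on the robot's side, one beyond). Foot 38 (own x) x 127 (own y) x 14 mm; above it a round housing, 63 mm diameter, 30 mm thick along x, bore along x at 33.5 mm height; 65 mm high, about 0.6 kg. Grip the flat housing faces, 30 mm apart along x. Origin: centre of underside, z up; the same turned half round.
- tray: White plastic parts tray, fixed to the bench: 270 mm (x) by 250 mm (y), rim 25 mm high, wall and floor 4 mm thick, so that parts in it stand at z = 4 mm. Origin: centre of its underside. Other bench clutter, up to 230 mm tall (a flask), stands beyond it at x above 0.75 m.
- mat: Black rubber mat, fixed flat on the bench, the side area for the tall parts: 220 by 220 mm, 4 mm thick. Origin: centre of its underside, x and y along its edges. It lies left or right of the tray, the press frame on the other side.
- seat (a point): Centre of the empty pedestal's steel top on the yellow press frame (fixed; base 250 x 175 mm): 46 (x) x 146 (y) mm, 34 mm above the bench, two dark bolt holes 95 mm apart along y. z up. The block goes with its long side (own y) along the seat's y, middle of its foot here, either way round. The fitted block is on the other pedestal, 140 mm along -x (nearer the robot), top 100 mm above the bench.
- bush: Small brass bush lying in one of the far corners of the tray (left or right): ring of 38 mm outer diameter, 20 mm high. To be left alone. Origin: centre of its underside.
- nut: Large steel hexagon nut lying in the other far corner of the tray: 36 mm across flats, 18 mm high, with a dark hole. To be left alone. Origin: centre of its underside.
Mind the look-alikes: they are no part of the job. What is shaped like the sleeve but orange is not meant.

How it is judged:
By the outcome, as a careful person would: the job done as asked, in the order asked, and still so for the second after the job is handed in, with the robot touching nothing.
It also fails if it takes over 147 s, if anything falls off the work surface, if the arm or the gripper's body presses on something with over 40 N, if the wrist force passes 120 N, or if a joint passes its speed limit or range.

### The arm

A 7-joint arm with a two-finger parallel gripper is mounted at the origin on the work surface. World frame = base frame: x ahead of the robot, y to its left, z up, the work surface at z = 0. Lengths are in m, angles in rad, forces in N, time in s.
With the tool pointing down it reaches from about 0.4 to 0.85 m from the base axis. Payload 4.5 kg.
Tool frame: the origin (TCP) lies midway between the tips of the shut fingers; the grasp point (between the pads) lies 19 mm behind it; z points along the fingers, y is the line along which they close (so a half turn about z gives the same grasp; the last joint's range is limited). The gripper opens to 88 mm and grips with 3 to 60 N. Pads are 18 mm wide; open, the fingers measure 123 mm over their backs; the gripper's body (75 mm by 187 mm) begins 45 mm behind the grasp point.
Start: joints at [-1.288, 0.689, -0.195, 1.565, 0.157, 0.902, -0.215], TCP at [0.154, 0.606, 0.239] pointing down, gripper open.
Joint ranges: [-3.01, 3.01], [-0.46, 2.08], [-1.47, 1.51], [0.13, 2.56], [-1, 4.14], [0.04, 2.09], [-2.66, 2.66]. Speed limits (rad/s): [2.57, 2.57, 3.14, 3.14, 3.14, 3.14, 3.14].

### API

Orientations are given as a rotation vector (axis times angle).
In Python, from bench import arm, viewer, spotter gives the robot as it stands. The module is installed in compiled form; this text tells all that it offers.
- The arm moves only by the tool arm_command, never from a script. Its arguments are lists of equal length, an entry for each row: "delta_pos": the shift along the tool's x, y, z in mm, a list of three; "rotation": the turn, a rotation vector about the tool's x, y, z in degrees, a list of three. In form: {"delta_pos": [[dx, dy, dz], ...], "rotation": [[ax, ay, az], ...]}. A call has 1 to 12 rows; each row shifts and turns the commanded pose from where the row before left it, along the tool's axes as they then stand; what a row does not reach is not made up. A row lasts 1/8 s, in which the tool goes at most 62.5 mm and 10.7 degrees, less where a joint would pass 70% of its speed; a pose out of reach is approached as far as the arm can. A call with a gripper value outside its range is refused whole. "gripper" is the closure in counts, from 0 (fully open) to 255 (shut), set as the call begins (left out, the last holds). The fingers move at their own pace and stop on an object; the grip force is fixed at half the most. Time passes only in rows, so rows that do not move let the fingers close. It gives the time, the measured TCP pose, the force, the opening and the grip force at its end, in the units of the state.
- arm.observe(): the state, without advancing time (a new reading comes with each control period).
- viewer.camera(name): name is "side" or "top"; returns a dict with "frame" (420x560x3 uint8, blue, green, red), "fx", "fy", "cx", "cy" (pixels), "position" and "rotation" of the camera in the world. Camera axes: x right, y down, z forward; pixel columns grow to the right and rows downward; lengths in m; the calibration is good to about 2 mm. A picture is of the moment at which its call begins. There is no depth.
- arm.hand_in(): hands the job in; it is judged then, once.
Trained networks look in the newest picture that a camera, given by its name, has taken for a name from the list of things; names that differ only in an ending like _2 or _b are one class to them, and where a whole thing is asked for, a point or a joint stands for the part that bears it (a point fixed in the world has none). Each returns a list of dicts, best first, with "confidence" (0 to 1); they miss things now and then, are a little off and sometimes report something else, mostly with a low value. They report only what shows in the picture. A call takes as long as a camera call. They do not tell look-alikes from the thing itself.
- spotter.look_for(camera, target): "xy" ([column, row] in pixels, amid what is visible of it).
- spotter.tip_of(camera, target): "xy" ([column, row] in pixels: a listed point, or the origin of a listed thing).
The state is a dict: "time_s": time; "q": joint angles; "joint_vel": joint speeds; "joint_efforts": joint torques, N m; "eef_pos": TCP position; "tcp_rot": TCP orientation; "wrist_force": force on the tool from outside, world axes, zero at the start; "moment": the same for the moment, N m; "width": opening from 0.0 (shut) to 1.0 (fully open); "grasp_force": force on a finger pad.
Only numpy, scipy, OpenCV 4.12 (cv2) and the standard library are available. Lean on these libraries where they do the work, as an engineer would, in place of code of your own. Each camera call takes 0.05 s, during which the arm holds its last target. There are 200 camera calls.

## Working session

There is one attempt and no reset: what is moved stays moved. The work goes in short steps, Python scripts to look and compute and a tool call to move; the robot and the scene stay as the last step left them, time stands still between calls to the robot, and variables do not carry over. Pictures are saved under pics/ and viewed, at most 14 in all, crops included, and the job is handed in when it is done.

Besides the shell and the picture viewer there is one more tool, called after "Call:" by a JSON object that holds its "op" and its "data". arm_command: Moves the arm, as the interface text tells. Its arguments: {"type":"object","properties":{"delta_pos":{"type":"array","items":{"type":"array","items":{"type":"number"}}},"rotation":{"type":"array","items":{"type":"array","items":{"type":"number"}}},"gripper":{"type":"number"}},"required":["delta_pos","rotation"]}

```bash
mkdir -p pics; cat > h.py <<'E'
from bench import arm, viewer, spotter
import numpy as np, cv2
from scipy.spatial.transform import Rotation as R
def rot(c):
    r=np.array(c['rotation'],float)
    return r if r.shape==(3,3) else R.from_rotvec(r).as_matrix()
def ray(c,uv,z):
    d=rot(c)@np.array([(uv[0]-c['cx'])/c['fx'],(uv[1]-c['cy'])/c['fy'],1])
    p=np.array(c['position']); return p+d*(z-p[2])/d[2]
def proj(c,P):
    q=rot(c).T@(np.array(P)-c['position']); return np.array([c['fx']*q[0]/q[2]+c['cx'],c['fy']*q[1]/q[2]+c['cy']])
E
python3 - <<'E'
from h import *
for n in('top','side'):
    c=viewer.camera(n);cv2.imwrite(f'pics/{n}0.png',c['frame'])
    print(n,c['fx'],c['cx'],c['cy'],np.round(c['position'],3),np.round(rot(c),3).tolist())
    for t in 'roller sleeve shaft bearing tray mat seat bush nut'.split():
        for d in spotter.tip_of(n,t)[:3]:
            z={'roller':.004,'sleeve':.004,'shaft':.004,'bearing':.004,'seat':.034,'bush':.004,'nut':.004}.get(t,0)
            print(t,np.round(d['xy'],1),round(d['confidence'],2),np.round(ray(c,d['xy'],z),3)[:2])
s=arm.observe();print(s['tcp_rot'],s['eef_pos'])
E
```

```text
top 465.54253062377876 281.3199556246222 205.3506182143319 [0.416 0.004 0.917] [[-0.012, -0.991, 0.134], [-1.0, 0.012, 0.001], [-0.003, -0.134, -0.991]]
roller [265.1 217.4] 0.66 [0.516 0.037]
sleeve [402.9 117.8] 0.91 [ 0.715 -0.244]
sleeve [336.6 292.6] 0.71 [ 0.368 -0.1  ]
sleeve [287.3 134.4] 0.63 [ 0.684 -0.009]
shaft [319.3 216.3] 0.93 [ 0.516 -0.07 ]
bearing [286.9 175.5] 0.95 [ 0.599 -0.007]
bearing [436.6 176.9] 0.21 [ 0.593 -0.305]
tray [292.9 181.8] 0.81 [ 0.587 -0.019]
mat [126.6 221.7] 0.57 [0.511 0.312]
seat [263.7 216.7] 0.72 [0.514 0.039]
seat [435.6 177.8] 0.62 [ 0.585 -0.293]
seat [335.6 126. ] 0.37 [ 0.691 -0.103]
bush [436.  177.2] 0.74 [ 0.592 -0.304]
bush [248.5 131.2] 0.61 [0.691 0.069]
nut [333.5 132. ] 0.71 [ 0.687 -0.102]
side 425.7672994348063 276.7726705108184 200.06509182339272 [0.457 0.58  0.558] [[-0.991, -0.093, 0.093], [-0.131, 0.657, -0.742], [0.007, -0.748, -0.664]]
roller [283.9 229.7] 0.57 [0.511 0.039]
roller [283.5 187.8] 0.51 [ 0.526 -0.079]
sleeve [211.6 133.6] 0.89 [ 0.719 -0.254]
sleeve [360.7 187.5] 0.66 [ 0.371 -0.101]
sleeve [206.1 200.7] 0.63 [ 0.671 -0.018]
shaft [287.5 186.5] 0.88 [ 0.519 -0.084]
shaft [240.7 207.1] 0.7 [ 0.601 -0.01 ]
shaft [265.4 372.7] 0.68 [0.504 0.31 ]
bearing [236.7 206.7] 0.68 [ 0.609 -0.01 ]
mat [267.9 373.4] 0.8 [0.501 0.308]
mat [241.  205.2] 0.34 [ 0.602 -0.019]
seat [270.1 113.4] 0.58 [ 0.588 -0.315]
bush [183.3 231.9] 0.86 [0.69 0.07]
nut [203.9 171.6] 0.52 [ 0.699 -0.108]
[3.89767600e-01 3.11728961e+00 6.55929603e-05] [0.15389786 0.6057729  0.23874376]
```

```bash
python3 - <<'E'
import cv2
a=cv2.imread('pics/top0.png');cv2.imwrite('pics/t1.png',cv2.resize(a[80:330,60:460],(800,500),interpolation=cv2.INTER_CUBIC))
a=cv2.imread('pics/side0.png');cv2.imwrite('pics/s1.png',cv2.resize(a,(800,600),interpolation=cv2.INTER_CUBIC))
E
```

```text
(no output)
```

View pics/t1.png

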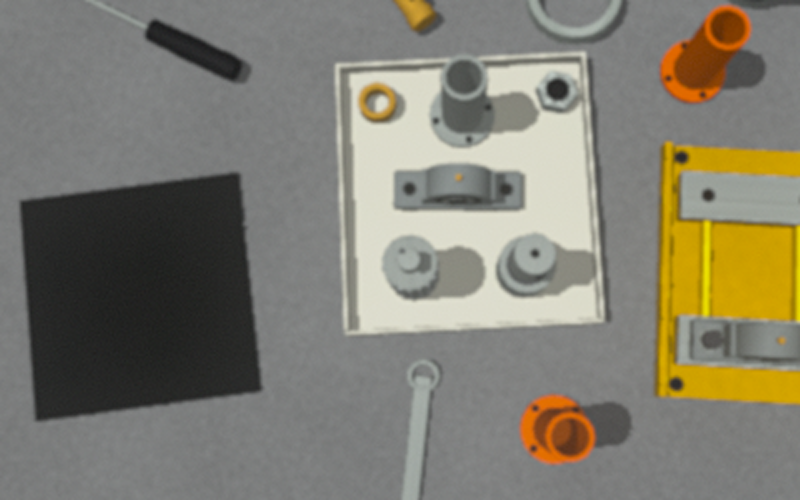

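View pics/s1.png

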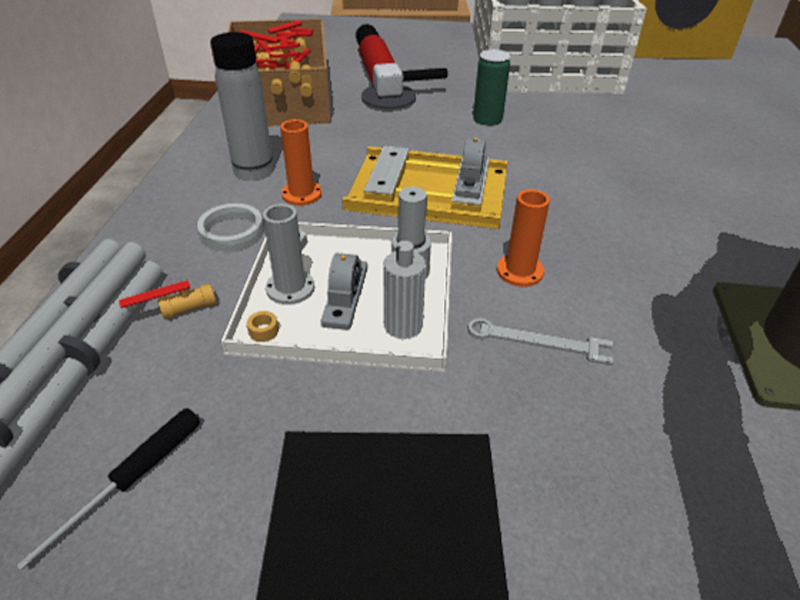

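The steel sleeve in the tray is at top pixel (291,130). The two orange ones at about (403,118) and (337,292) are look-alikes, and the crop confirms that by colour. Roller is at (265,212), shaft (325,212), block (288,175), empty seat (436,177), and the mat is on the left. Next I'll refine with model overlays.

```bash
cat >> h.py <<'E'
def circ(x,y,z,r,n=60):
    t=np.linspace(0,2*np.pi,n);return np.c_[x+r*np.cos(t),y+r*np.sin(t),0*t+z]
def rect(x,y,z,lx,ly,yaw):
    a=np.array([[-1,-1],[1,-1],[1,1],[-1,1],[-1,-1]])*[lx/2,ly/2]
    c,s=np.cos(yaw),np.sin(yaw);p=a@np.array([[c,s],[-s,c]]);return np.c_[p+[x,y],np.full(5,z)]
def overlay(c,curves,box,k,name):
    x0,y0,x1,y1=box;im=cv2.resize(c['frame'][y0:y1,x0:x1],None,fx=k,fy=k,interpolation=cv2.INTER_CUBIC)
    for P in curves:
        q=np.array([((proj(c,p)-[x0,y0]+.5)*k) for p in P]);cv2.polylines(im,[np.int32(q)],False,(0,0,255),1)
    cv2.imwrite(name,im);return im
E
python3 - <<'E'
from h import *
t=viewer.camera('top');s=viewer.camera('side')
print('shaft top',ray(t,(327.5,206.5),.134),'sleeve',ray(t,(292,120),.129),'roller j',ray(t,(264.5,206.5),.134))
def cur(ro,sl,sh,b,yb):
    return [circ(*ro,.004,.025),circ(*ro,.109,.025),circ(*ro,.134,.01),circ(*sl,.004,.033),circ(*sl,.129,.021),circ(*sh,.004,.027),circ(*sh,.134,.018),circ(*sh,.06,.027),rect(*b,.018,.038,.127,yb)]
C=cur(ray(t,(264.5,206.5),.134)[:2],ray(t,(292,120),.129)[:2],ray(t,(327.5,206.5),.134)[:2],(.602,-.008),0)
overlay(t,C,(220,105,355,235),4.5,'pics/o1.png')
overlay(s,C,(150,120,325,245),4.5,'pics/o2.png')
E
```

```text
shaft top [ 0.51866835 -0.07365549  0.134     ] sleeve [ 0.67292818 -0.01582548  0.129     ] roller j [0.5199896  0.03325919 0.134     ]
```

View pics/o1.png

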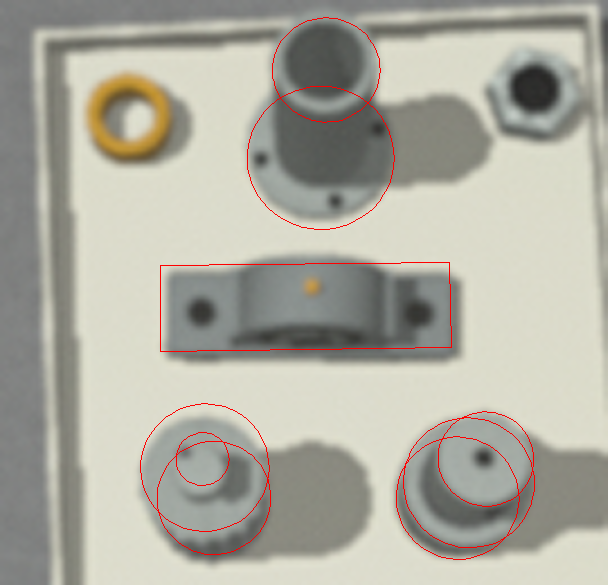

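View pics/o2.png

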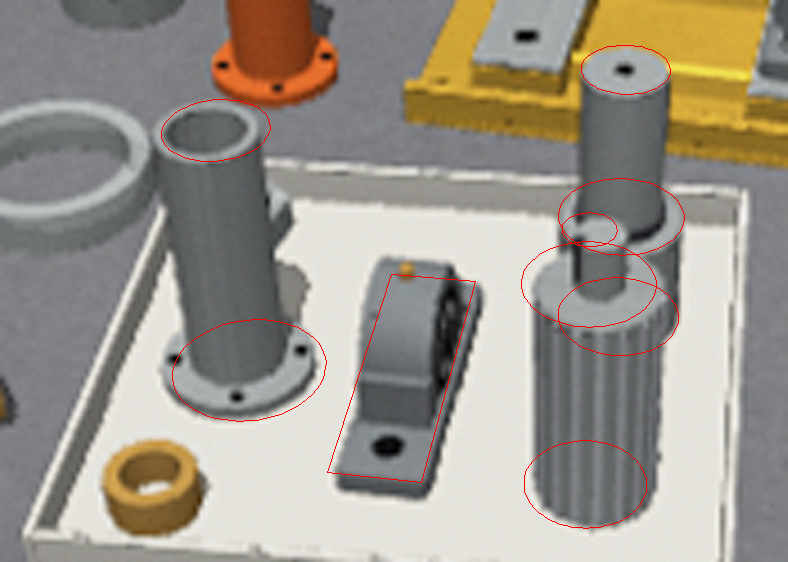

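Call:
{"op": "arm_command", "data": {"delta_pos": [[0, 0, 0], [0, 0, 0]], "rotation": [[0, 0, -7.15], [0, 0, -7.15]], "gripper": 0}}

```text
time_s: 1.35
eef_pos: [0.1539, 0.6058, 0.2388]
tcp_rot: [-0.008, 3.141, 0.0]
wrist_force: [-0.8, 0.2, 0.3]
width: 0.996
grasp_force: 0.0
```

The overlays put the roller at (0.517, 0.0335), sleeve (0.677, −0.016), shaft (0.5185, −0.0735) and block (0.599, −0.0095) with yaw about −0.9°. In the crops the steel sleeve's flange is at o1 (320,150), the roller at (207,475) and the shaft at (484,461). Going for the roller first.

Call:
{"op": "arm_command", "data": {"delta_pos": [[-30, -47.5, 0], [-30, -47.5, 0], [-30, -47.5, 0], [-30, -47.5, 0], [-30, -47.5, 0], [-30, -47.5, 0], [-30, -47.5, 0], [-30, -47.5, 0], [-30, -47.5, 0], [-30, -47.5, 0], [-30, -47.5, 0], [-30, -47.5, 0]], "rotation": [[0, 0, 0.29], [0, 0, 0], [0, 0, 0], [0, 0, 0], [0, 0, 0], [0, 0, 0], [0, 0, 0], [0, 0, 0], [0, 0, 0], [0, 0, 0], [0, 0, 0], [0, 0, 0]]}}

```text
time_s: 2.85
eef_pos: [0.5127, 0.0328, 0.2389]
tcp_rot: [0.007, 3.141, 0.001]
wrist_force: [0.4, 0.3, -0.1]
width: 0.998
grasp_force: 0.0
```

Call:
{"op": "arm_command", "data": {"delta_pos": [[0, 0, 0], [0, 0, 0]], "rotation": [[0, 0, 0], [0, 0, 0]]}}

```text
time_s: 3.1
eef_pos: [0.5114, 0.0351, 0.2387]
tcp_rot: [-0.006, -3.141, -0.001]
wrist_force: [1.0, 0.2, 0.0]
width: 1.002
grasp_force: 0.0
```

Call:
{"op": "arm_command", "data": {"delta_pos": [[-4.5, -1.5, 40], [0, 0, 40], [0, 0, 40], [0, 0, 41], [0, 0, 0]], "rotation": [[0, 0, 0], [0, 0, 0], [0, 0, 0], [0, 0, 0], [0, 0, 0]]}}

```text
time_s: 3.72
eef_pos: [0.5137, 0.0349, 0.0759]
tcp_rot: [-0.001, -3.136, -0.0]
wrist_force: [1.4, -0.2, 0.2]
width: 0.998
grasp_force: 0.0
```

```bash
python3 - <<'E'
from h import *
t=viewer.camera('top');s=viewer.camera('side')
a=cv2.resize(t['frame'][100:280,200:350],(450,540),interpolation=3);b=cv2.resize(s['frame'][100:280,225:340],(345,540),interpolation=3)
cv2.imwrite('pics/g1.png',np.hstack([a,b]))
print(arm.observe()['eef_pos'])
E
```

```text
[0.51617598 0.03444925 0.07858537]
```

View pics/g1.png

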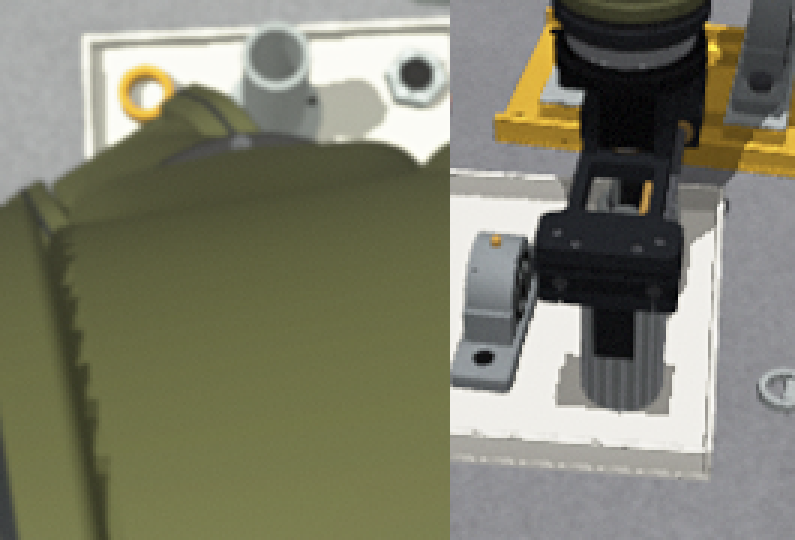

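The side view shows the finger (column 615) over the roller (column 621), about 2 mm off, which will do. Closing.

Call:
{"op": "arm_command", "data": {"delta_pos": [[0, 0, 0], [0, 0, 0], [0, 0, 0], [0, 0, 0], [0, 0, 0], [0, 0, 0]], "rotation": [[0, 0, 0], [0, 0, 0], [0, 0, 0], [0, 0, 0], [0, 0, 0], [0, 0, 0]], "gripper": 255}}

```text
time_s: 4.58
eef_pos: [0.5165, 0.0335, 0.078]
tcp_rot: [0.006, 3.141, 0.001]
wrist_force: [-0.2, 1.1, 5.2]
width: 0.537
grasp_force: 30.0
```

```bash
cat > st.py <<'E'
from h import *
P=[];Z=[]
s=arm.observe()
r=R.from_rotvec(s['tcp_rot']).as_matrix()
print(s['time_s'],np.round(s['eef_pos'],4),'yaw',np.degrees(np.arctan2(r[1,1],r[0,1])).round(2),'tilt',np.round(np.degrees(r[:2,2]),2),'F',np.round(s['wrist_force'],1),s['width'],s['grasp_force'],np.round(s['q'],2))
E
python3 st.py; python3 - <<'E'
from h import *
t=viewer.camera('top')
# mat corners from t1 crop
for u in [(21,201),(239,174),(261,390),(36,420)]: print(ray(t,(60+u[0]/2,80+u[1]/2),.004)[:2].round(3))
E
```

```text
4.575 [0.5165 0.0335 0.078 ] yaw 89.79 tilt [0.05 0.05] F [-0.2  1.1  5.2] 0.5372800613000513 29.950674762949347 [-0.04  0.82 -0.19  2.01  0.42  0.35  1.  ]
[0.594 0.425]
[0.619 0.208]
[0.405 0.183]
[0.379 0.4  ]
```

Roller gripped: width 0.54 ≈ 47 mm, force 30 N. Mat centre is about (0.499, 0.304), yaw +6.6°. Carrying the roller to about (0.4315, 0.2735).

Call:
{"op": "arm_command", "data": {"delta_pos": [[0, 0, -20], [0, 0, -40], [15, 40, 0], [15, 50, 0], [20, 50, 0], [15, 50, 0], [20, 50, 0], [0, 0, 30], [0, 0, 20], [0, 0, 9], [0, 0, 0], [0, 0, 0]], "rotation": [[0, 0, 0], [0, 0, 0], [0, 0, 0], [0, 0, 0], [0, 0, 0], [0, 0, 0], [0, 0, 0], [0, 0, 0], [0, 0, 0], [0, 0, 0], [0, 0, 0], [0, 0, 0]]}}

```text
time_s: 6.12
eef_pos: [0.4325, 0.2728, 0.0788]
tcp_rot: [0.008, 3.141, -0.0]
wrist_force: [-0.9, 0.7, -5.1]
width: 0.537
grasp_force: 30.0
```

```bash
python3 st.py
```

```text
6.125 [0.4325 0.2728 0.0788] yaw 89.71 tilt [ 0.01 -0.01] F [-0.9  0.7 -5.1] 0.5369740144655502 29.99955028295517 [-0.57  0.81 -0.14  2.03  0.32  0.32  0.6 ]
```

Call:
{"op": "arm_command", "data": {"delta_pos": [[0, 0, 1.5], [0, 0, 0]], "rotation": [[0, 0, 0], [0, 0, 0]]}}

```text
time_s: 6.38
eef_pos: [0.4324, 0.2731, 0.0774]
tcp_rot: [0.007, 3.141, 0.0]
wrist_force: [1.3, 0.5, -4.6]
width: 0.537
grasp_force: 30.0
```

Call:
{"op": "arm_command", "data": {"delta_pos": [[0, 0, 0], [0, 0, 0], [0, 0, 0], [0, 0, 0], [0, 0, -40], [0, 0, -40]], "rotation": [[0, 0, 0], [0, 0, 0], [0, 0, 0], [0, 0, 0], [0, 0, 0], [0, 0, 0]], "gripper": 0}}

```text
time_s: 7.12
eef_pos: [0.4318, 0.273, 0.1578]
tcp_rot: [-0.006, -3.14, 0.001]
wrist_force: [0.1, -0.2, -0.7]
width: 1.001
grasp_force: 0.0
```

```bash
python3 st.py
```

```text
7.125 [0.4318 0.273  0.1578] yaw 89.77 tilt [-0.06 -0.05] F [ 0.1 -0.2 -0.7] 1.0009177797191173 0.0 [-0.52  0.67 -0.21  1.98  0.27  0.51  0.64]
```

Call:
{"op": "arm_command", "data": {"delta_pos": [[-11, -43, -5], [-11, -43, 0], [-11, -43, 0], [-11, -43, 0], [-11, -43, 0], [-11, -43, 0], [-11, -43, 0], [-10, -46, 0], [0, 0, 40], [0, 0, 45], [0, 0, 0]], "rotation": [[0, 0, 0], [0, 0, 0], [0, 0, 0], [0, 0, 0], [0, 0, 0], [0, 0, 0], [0, 0, 0], [0, 0, 0], [0, 0, 0], [0, 0, 0], [0, 0, 0]]}}

```text
time_s: 8.5
eef_pos: [0.5154, -0.074, 0.075]
tcp_rot: [-0.006, -3.135, -0.0]
wrist_force: [-0.5, 0.2, -0.1]
width: 1.001
grasp_force: 0.0
```

```bash
python3 st.py; python3 - <<'E'
from h import *
s=viewer.camera('side')
cv2.imwrite('pics/g2.png',cv2.resize(s['frame'][60:420,200:400],(400,720),interpolation=3)[:590])
E
```

```text
8.5 [ 0.5154 -0.074   0.075 ] yaw 89.78 tilt [-0.36  0.  ] F [-0.5  0.2 -0.1] 1.001404321488564 0.0 [ 0.19  0.83 -0.22  1.99  0.46  0.37  1.17]
```

View pics/g2.png

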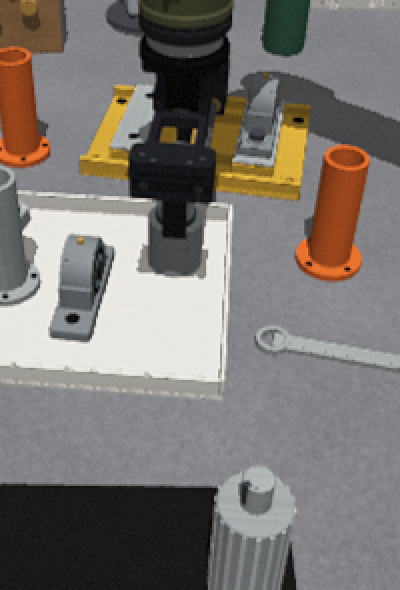

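The roller stands on the mat (top at 258,470 in the crop), and the fingers are centred on the shaft (column ~174). Gripping.

Call:
{"op": "arm_command", "data": {"delta_pos": [[0, 0, 0], [0, 0, 0], [0, 0, 0], [0, 0, 0], [0, 0, 0], [0, 0, 0], [0, 0, 0]], "rotation": [[0, 0, 0], [0, 0, 0], [0, 0, 0], [0, 0, 0], [0, 0, 0], [0, 0, 0], [0, 0, 0]], "gripper": 255}}

```text
time_s: 9.43
eef_pos: [0.5178, -0.0737, 0.0772]
tcp_rot: [0.006, 3.141, 0.001]
wrist_force: [-0.2, 1.1, 1.0]
width: 0.406
grasp_force: 30.0
```

```bash
python3 st.py
```

```text
9.425 [ 0.5178 -0.0737  0.0772] yaw 89.78 tilt [0.01 0.03] F [-0.2  1.1  1. ] 0.405817511984984 29.950323533266783 [ 0.19  0.83 -0.22  1.99  0.46  0.37  1.17]
```

Call:
{"op": "arm_command", "data": {"delta_pos": [[0, 0, -20], [0, 0, -40], [2, 40, 0], [2, 54, 0], [2, 54, 0], [2, 54, 0], [2, 54, 0], [2, 54, 0], [2, 54, 0], [4, 54, 0], [0, 0, 25], [0, 0, 20]], "rotation": [[0, 0, 0], [0, 0, 0], [0, 0, 0], [0, 0, 0], [0, 0, 0], [0, 0, 0], [0, 0, 0], [0, 0, 0], [0, 0, 0], [0, 0, 0], [0, 0, 0], [0, 0, 0]]}}

```text
time_s: 10.92
eef_pos: [0.5, 0.3436, 0.0902]
tcp_rot: [-0.004, -3.139, 0.004]
wrist_force: [-0.4, -0.8, -5.6]
width: 0.404
grasp_force: 30.0
```

Call:
{"op": "arm_command", "data": {"delta_pos": [[0, 0, 10], [0, 0, 5], [0, 0, 0], [0, 0, 0]], "rotation": [[0, 0, 0], [0, 0, 0], [0, 0, 0], [0, 0, 0]]}}

```text
time_s: 11.42
eef_pos: [0.5019, 0.3441, 0.0776]
tcp_rot: [0.007, 3.141, 0.001]
wrist_force: [0.1, 1.2, -5.8]
width: 0.399
grasp_force: 30.0
```

```bash
python3 st.py
```

```text
11.425 [0.5019 0.3441 0.0776] yaw 89.74 tilt [0.05 0.05] F [ 0.1  1.2 -5.8] 0.39942028622989145 29.979318883270025 [-0.57  0.89 -0.19  1.73  0.29  0.55  0.63]
```

Call:
{"op": "arm_command", "data": {"delta_pos": [[0, 0, 1], [0, 0, 0]], "rotation": [[0, 0, 0], [0, 0, 0]]}}

```text
time_s: 11.68
eef_pos: [0.502, 0.3442, 0.0771]
tcp_rot: [0.007, 3.14, 0.001]
wrist_force: [-0.8, -1.0, 3.7]
width: 0.399
grasp_force: 30.0
```

Call:
{"op": "arm_command", "data": {"delta_pos": [[0, 0, 0], [0, 0, 0], [0, 0, 0], [0, 0, 0], [0, 0, -40], [0, 0, -40]], "rotation": [[0, 0, 0], [0, 0, 0], [0, 0, 0], [0, 0, 0], [0, 0, 0], [0, 0, 0]], "gripper": 0}}

```text
time_s: 12.42
eef_pos: [0.5012, 0.3438, 0.1567]
tcp_rot: [-0.006, -3.141, 0.001]
wrist_force: [0.5, 0.6, 0.3]
width: 0.998
grasp_force: 0.0
```

```bash
python3 st.py
```

```text
12.425 [0.5012 0.3438 0.1567] yaw 89.76 tilt [-0.06 -0.04] F [0.5 0.6 0.3] 0.9980258947218746 0.0 [-0.55  0.77 -0.23  1.69  0.25  0.71  0.66]
```

Call:
{"op": "arm_command", "data": {"delta_pos": [[-22, -45, -5], [-22, -45, 0], [-22, -45, 0], [-22, -45, 0], [-22, -45, 0], [-22, -45, 0], [-22, -45, 0], [-22, -45, 0], [0, 0, 0], [0, 0, 0]], "rotation": [[0, 0, 0], [0, 0, 0], [0, 0, 0], [0, 0, 0], [0, 0, 0], [0, 0, 0], [0, 0, 0], [0, 0, 0], [0, 0, 0], [0, 0, 0]]}}

```text
time_s: 13.68
eef_pos: [0.6756, -0.0161, 0.1609]
tcp_rot: [-0.006, -3.141, -0.002]
wrist_force: [-0.0, 0.0, -0.0]
width: 1.0
grasp_force: 0.0
```

```bash
python3 st.py; python3 - <<'E'
from h import *
s=viewer.camera('side')
cv2.imwrite('pics/g3.png',cv2.resize(s['frame'][60:420,120:380],(572,792),interpolation=3)[:590])
E
```

```text
13.675 [ 0.6756 -0.0161  0.1609] yaw 89.76 tilt [-0.04  0.07] F [-0.  0. -0.] 1.0000261957921142 0.0 [ 0.11  0.86 -0.31  1.46  0.3   0.87  1.27]
```

View pics/g3.png

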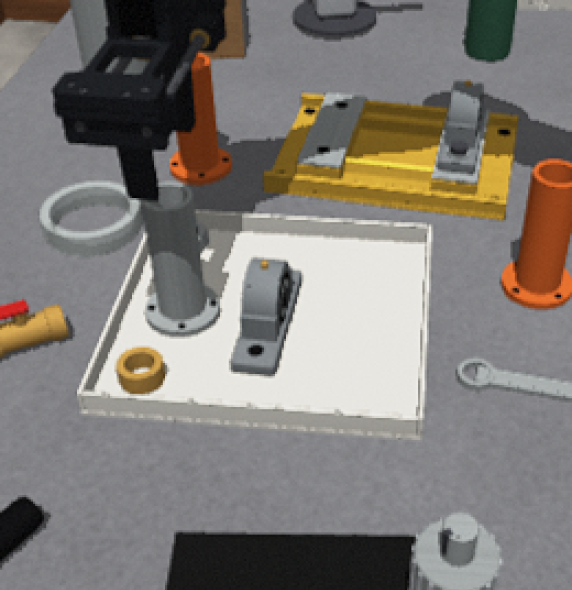

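The sleeve is still upright and under the fingers, tube at column ~178. Descending and gripping.

Call:
{"op": "arm_command", "data": {"delta_pos": [[-1, 0, 30], [0, 0, 30], [0, 0, 25], [0, 0, 0], [0, 0, 0]], "rotation": [[0, 0, 0], [0, 0, 0], [0, 0, 0], [0, 0, 0], [0, 0, 0]]}}

```text
time_s: 14.35
eef_pos: [0.6775, -0.0155, 0.0773]
tcp_rot: [0.004, 3.14, 0.001]
wrist_force: [0.1, -0.9, 0.2]
width: 1.0
grasp_force: 0.0
```

Call:
{"op": "arm_command", "data": {"delta_pos": [[0, 0, 0], [0, 0, 0], [0, 0, 0], [0, 0, 0], [0, 0, 0], [0, 0, 0], [0, 0, 0]], "rotation": [[0, 0, 0], [0, 0, 0], [0, 0, 0], [0, 0, 0], [0, 0, 0], [0, 0, 0], [0, 0, 0]], "gripper": 255}}

```text
time_s: 15.22
eef_pos: [0.677, -0.0161, 0.0762]
tcp_rot: [0.006, 3.141, 0.001]
wrist_force: [-0.1, 1.0, 0.7]
width: 0.475
grasp_force: 30.0
```

```bash
python3 st.py
```

```text
15.225 [ 0.677  -0.0161  0.0762] yaw 89.78 tilt [0.01 0.05] F [-0.1  1.   0.7] 0.4747766135615215 29.962380340875825 [ 0.1   0.97 -0.28  1.5   0.34  0.72  1.24]
```

Call:
{"op": "arm_command", "data": {"delta_pos": [[0, 0, -20], [0, 0, -40], [18, 47, 0], [18, 48, 0], [18, 48, 0], [18, 48, 0], [18, 48, 0], [20, 47, 0], [0, 0, 25], [0, 0, 25], [0, 0, 8], [0, 0, 0]], "rotation": [[0, 0, 0], [0, 0, 0], [0, 0, 0], [0, 0, 0], [0, 0, 0], [0, 0, 0], [0, 0, 0], [0, 0, 0], [0, 0, 0], [0, 0, 0], [0, 0, 0], [0, 0, 0]]}}

```text
time_s: 16.73
eef_pos: [0.5684, 0.2692, 0.0784]
tcp_rot: [-0.008, -3.141, 0.001]
wrist_force: [0.3, -0.2, -3.8]
width: 0.47
grasp_force: 30.0
```

Call:
{"op": "arm_command", "data": {"delta_pos": [[0, 0, 2], [0, 0, 0], [0, 0, 1], [0, 0, 0]], "rotation": [[0, 0, 0], [0, 0, 0], [0, 0, 0], [0, 0, 0]]}}

```text
time_s: 17.23
eef_pos: [0.5687, 0.2699, 0.0761]
tcp_rot: [0.007, 3.14, 0.001]
wrist_force: [-0.5, 0.4, 1.9]
width: 0.472
grasp_force: 30.0
```

```bash
python3 st.py
```

```text
17.225 [0.5687 0.2699 0.0761] yaw 89.75 tilt [0.07 0.04] F [-0.5  0.4  1.9] 0.4716210505778085 29.959907334996387 [-0.4   0.91 -0.21  1.67  0.3   0.59  0.78]
```

Call:
{"op": "arm_command", "data": {"delta_pos": [[0, 0, 0], [0, 0, 0], [0, 0, 0], [0, 0, 0], [0, 0, -40], [0, 0, -45], [-6, -47, 0], [-6, -47, 0], [-5, -47, 0], [-5, -47, 0], [-5, -47, 0], [-4, -44, 0]], "rotation": [[0, 0, 0], [0, 0, 0], [0, 0, 0], [0, 0, 0], [0, 0, 0], [0, 0, 0], [0, 0, 0], [0, 0, 0], [0, 0, 0], [0, 0, 0], [0, 0, 0], [0, 0, 0]], "gripper": 0}}

```text
time_s: 18.73
eef_pos: [0.5981, -0.0114, 0.1602]
tcp_rot: [0.008, 3.141, -0.0]
wrist_force: [0.9, 1.1, -0.1]
width: 1.0
grasp_force: 0.0
```

Call:
{"op": "arm_command", "data": {"delta_pos": [[0, 0, 0], [0, 0, 0], [0, 0, 0], [0, 0, 0], [0, 0, 0], [0, 0, 0], [0, 0, 0], [0, 0, 0], [0, 0, 0], [0, 0, 0], [0, 0, 0]], "rotation": [[0, 0, 10], [0, 0, 10], [0, 0, 10], [0, 0, 10], [0, 0, 10], [0, 0, 10], [0, 0, 10], [0, 0, 10], [0, 0, 10.6], [0, 0, 0], [0, 0, 0]]}}

```text
time_s: 20.1
eef_pos: [0.5979, -0.0094, 0.1602]
tcp_rot: [-2.234, -2.208, 0.0]
wrist_force: [-1.1, -0.3, 0.0]
width: 1.0
grasp_force: 0.0
```

```bash
python3 st.py; python3 - <<'E'
from h import *
s=viewer.camera('side');t=viewer.camera('top')
cv2.imwrite('pics/g4.png',np.hstack([cv2.resize(s['frame'][60:420,120:380],(425,588),interpolation=3),cv2.resize(t['frame'][90:238,380:474],(374,588),interpolation=3)]))
E
```

```text
20.1 [ 0.5979 -0.0094  0.1602] yaw -0.66 tilt [-0.01  0.01] F [-1.1 -0.3  0. ] 1.000372128082593 0.0 [-0.15  0.76  0.15  1.73 -0.17  0.66  0.08]
```

View pics/g4.png

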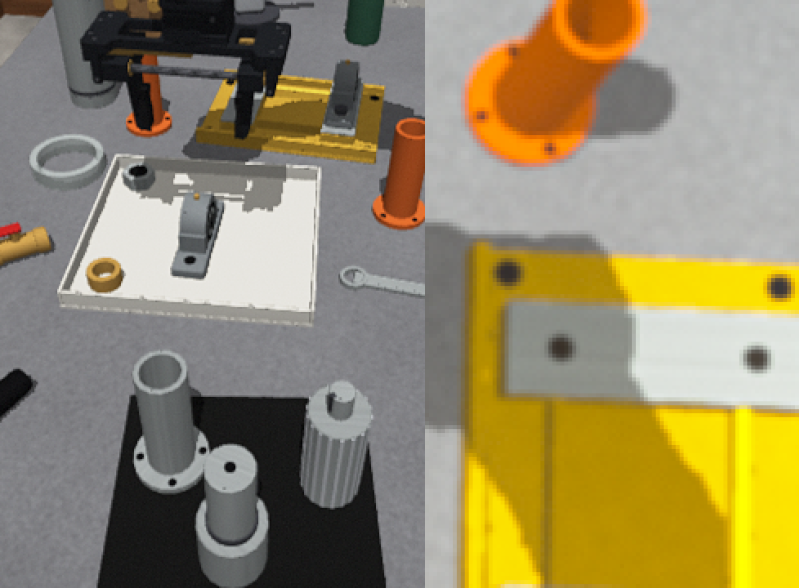

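All three stand upright on the mat (sleeve 170,420; shaft 232,510; roller 337,445), bush and nut are undisturbed. Going down on the block and measuring the seat holes.

Call:
{"op": "arm_command", "data": {"delta_pos": [[0, 1, 40], [0, 0, 40], [0, 0, 30], [0, 0, 16], [0, 0, 0], [0, 0, 0]], "rotation": [[0, 0, 0], [0, 0, 0], [0, 0, 0], [0, 0, 0], [0, 0, 0], [0, 0, 0]]}}

```text
time_s: 20.95
eef_pos: [0.5999, -0.0096, 0.0353]
tcp_rot: [2.237, 2.204, 0.002]
wrist_force: [0.1, 0.8, 0.3]
width: 1.001
grasp_force: 0.0
```

```bash
python3 st.py; python3 - <<'E'
from h import *
t=viewer.camera('top');s=viewer.camera('side');im=cv2.imread('pics/top0.png');si=cv2.imread('pics/side0.png')
def blob(im,u,w=5):
    x,y=int(round(u[0])),int(round(u[1]));g=cv2.cvtColor(im,6)[y-w:y+w+1,x-w:x+w+1].astype(float)
    wt=np.clip(np.median(g)-25-g,0,None);yy,xx=np.mgrid[-w:w+1,-w:w+1]
    return np.array([x+(wt*xx).sum()/wt.sum(),y+(wt*yy).sum()/wt.sum()]),wt.sum()
def rep(c,im,us,z):
    h=[blob(im,u) for u in us];P=[ray(c,b[0],z)[:2] for b in h]
    d=P[0]-P[1];print([b[0].round(1) for b in h],[p.round(4) for p in P],'mid',((P[0]+P[1])/2).round(4),'d',np.linalg.norm(d).round(4),'yaw',np.degrees(np.arctan2(-d[0],d[1])).round(2))
    return
rep(t,im,[(413.6,177.3),(463,179.6)],.034)
A=np.array([.589,-.25]);
# side: predict from top
m=[ray(t,blob(im,u)[0],.034) for u in [(413.6,177.3),(463,179.6)]]
rep(s,si,[proj(s,p) for p in m],.034)
# block bolt holes, foot top z .018
rep(t,im,[(264.0,174.3),(312.5,174.7)],.018)
cv2.imwrite('pics/seat.png',np.hstack([cv2.resize(im[120:260,395:490],(400,590),interpolation=3),cv2.resize(si[85:170,230:370],(400,243),interpolation=3) if 0 else cv2.copyMakeBorder(cv2.resize(si[85:170,230:370],(400,243),interpolation=3),0,347,0,0,0)]))
E
```

```text
20.95 [ 0.5999 -0.0096  0.0353] yaw -0.84 tilt [0.12 0.  ] F [0.1 0.8 0.3] 1.000863796728906 0.0 [-0.12  0.95  0.1   1.78 -0.2   0.42  0.1 ]
[array([413.7, 177.2]), array([462.9, 179.9])] [array([ 0.5868, -0.2511]), array([ 0.5803, -0.3457])] mid [ 0.5835 -0.2984] d 0.0948 yaw -3.92
[array([266.5, 127.6]), array([275.1, 107.2])] [array([ 0.5869, -0.2512]), array([ 0.5799, -0.3468])] mid [ 0.5834 -0.299 ] d 0.0959 yaw -4.15
[array([264.3, 173.9]), array([312.1, 174.2])] [array([0.6001, 0.0376]), array([ 0.5983, -0.0565])] mid [ 0.5992 -0.0095] d 0.0941 yaw -1.06
```

Both cameras agree: seat centre (0.5835, −0.2987), yaw −4.0°; block (0.599, −0.0095), yaw −1.06°. Gripping.

Call:
{"op": "arm_command", "data": {"delta_pos": [[0, 0, 0], [0, 0, 0], [0, 0, 0], [0, 0, 0], [0, 0, 0], [0, 0, 0], [0, 0, 0], [0, 0, 0]], "rotation": [[0, 0, 0], [0, 0, 0], [0, 0, 0], [0, 0, 0], [0, 0, 0], [0, 0, 0], [0, 0, 0], [0, 0, 0]], "gripper": 255}}

```text
time_s: 22.05
eef_pos: [0.5995, -0.0095, 0.0342]
tcp_rot: [2.237, 2.205, 0.001]
wrist_force: [2.0, 1.2, -1.9]
width: 0.339
grasp_force: 30.0
```

```bash
python3 st.py
```

```text
22.05 [ 0.5995 -0.0095  0.0342] yaw -0.84 tilt [0.05 0.  ] F [ 2.   1.2 -1.9] 0.3391302991354202 29.986632359214127 [-0.12  0.95  0.1   1.78 -0.2   0.42  0.1 ]
```

Call:
{"op": "arm_command", "data": {"delta_pos": [[0, 0, -20], [0, 0, -40], [0, 0, -40], [-48, -2, 0], [-48, -2, 0], [-48, -2, 0], [-48, -2, 0], [-48, -2, 0], [-49.4, -1.7, 0], [0, 0, 0], [0, 0, 0], [0, 0, 0]], "rotation": [[0, 0, 0], [0, 0, 0], [0, 0, 0], [0, 0, 0], [0, 0, 0], [0, 0, 0], [0, 0, 0], [0, 0, 0], [0, 0, 0], [0, 0, 3.2], [0, 0, 0], [0, 0, 0]]}}

```text
time_s: 23.55
eef_pos: [0.583, -0.2968, 0.1342]
tcp_rot: [-2.294, -2.144, -0.001]
wrist_force: [0.7, 0.5, -6.3]
width: 0.331
grasp_force: 30.0
```

```bash
python3 st.py
```

```text
23.55 [ 0.583  -0.2968  0.1342] yaw -3.89 tilt [-0.05  0.1 ] F [ 0.7  0.5 -6.3] 0.3306035084050708 29.99334726948291 [ 0.35  0.86  0.1   1.57 -0.11  0.73  0.43]
```

Call:
{"op": "arm_command", "data": {"delta_pos": [[-1, 0, 30], [0, 0, 25], [0, 0, 7], [0, 0, 0], [0, 0, 0]], "rotation": [[0, 0, 0], [0, 0, 0], [0, 0, 0], [0, 0, 0], [0, 0, 0]]}}

```text
time_s: 24.18
eef_pos: [0.5839, -0.2999, 0.0734]
tcp_rot: [2.297, 2.141, 0.001]
wrist_force: [0.6, -0.1, -5.0]
width: 0.34
grasp_force: 30.0
```

```bash
python3 st.py;  python3 - <<'E'
from h import *
s=viewer.camera('side');t=viewer.camera('top');st=arm.observe()
b=np.array(st['eef_pos'])[:2];z=.042
C=[rect(.5835,-.2987,.034,.046,.146,np.radians(-4)),rect(*b,z+.014,.038,.127,np.radians(-3.9))]
a=overlay(s,C,(215,75,365,175),5,'pics/x.png');cv2.imwrite('pics/p1.png',a)
E
```

```text
24.175 [ 0.5839 -0.2999  0.0734] yaw -4.02 tilt [ 0.11 -0.05] F [ 0.6 -0.1 -5. ] 0.34043341293939255 29.99324853066355 [ 0.36  0.94  0.09  1.59 -0.12  0.62  0.44]
```

View pics/p1.png

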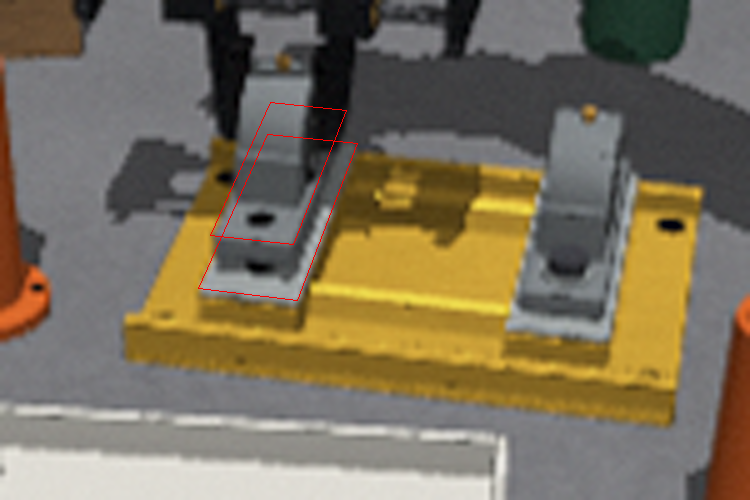

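The block hovers over the pedestal, aligned with the model outline (foot front corners ~(213,240) and (295,245)). Lowering it.

Call:
{"op": "arm_command", "data": {"delta_pos": [[0, 0, 4], [0, 0, 3], [0, 0, 1], [0, 0, 0]], "rotation": [[0, 0, 0], [0, 0, 0], [0, 0, 0], [0, 0, 0]]}}

```text
time_s: 24.78
eef_pos: [0.5828, -0.2995, 0.0642]
tcp_rot: [-2.298, -2.141, 0.0]
wrist_force: [-0.8, 0.8, -3.0]
width: 0.336
grasp_force: 30.0
```

```bash
python3 st.py
```

```text
24.775 [ 0.5828 -0.2995  0.0642] yaw -4.05 tilt [-0.02  0.02] F [-0.8  0.8 -3. ] 0.33600735806447396 29.990482949651778 [ 0.36  0.95  0.08  1.59 -0.12  0.6   0.44]
```

Partial contact (load down from −6 to −3 N); a touch more, then release.

Call:
{"op": "arm_command", "data": {"delta_pos": [[0, 0, 0.5], [0, 0, 0]], "rotation": [[0, 0, 0], [0, 0, 0]]}}

```text
time_s: 25.02
eef_pos: [0.5828, -0.2996, 0.0642]
tcp_rot: [-2.298, -2.141, -0.0]
wrist_force: [-1.8, 2.1, 3.9]
width: 0.337
grasp_force: 30.0
```

Call:
{"op": "arm_command", "data": {"delta_pos": [[0, 0, 0], [0, 0, 0], [0, 0, 0], [0, 0, 0], [0, 0, -30], [0, 0, -40], [0, 0, -40], [0, 0, 0]], "rotation": [[0, 0, 0], [0, 0, 0], [0, 0, 0], [0, 0, 0], [0, 0, 0], [0, 0, 0], [0, 0, 0], [0, 0, 0]], "gripper": 0}}

```text
time_s: 26.02
eef_pos: [0.5851, -0.301, 0.1773]
tcp_rot: [2.294, 2.137, 0.004]
wrist_force: [-0.1, -0.3, -0.7]
width: 1.004
grasp_force: 0.0
```

```bash
python3 st.py
```

```text
26.025 [ 0.5851 -0.301   0.1773] yaw -4.05 tilt [ 0.38 -0.19] F [-0.1 -0.3 -0.7] 1.00406922686507 0.0 [ 0.35  0.8   0.11  1.53 -0.11  0.8   0.43]
```

Call:
{"op": "arm_command", "data": {"delta_pos": [[20, 0, 0], [20, 0, 0], [0, 0, 0], [0, 0, 0], [0, 0, 0], [0, 0, 0], [0, 0, 0], [0, 0, 0], [0, 0, 0], [0, 0, 0], [0, 0, 0], [0, 0, 0]], "rotation": [[0, 0, 0], [0, 0, 0], [0, 0, -10.4], [0, 0, -10.4], [0, 0, -10.4], [0, 0, -10.4], [0, 0, -10.4], [0, 0, -10.4], [0, 0, -10.4], [0, 0, -10.4], [0, 0, -10.6], [0, 0, 0]]}}

```text
time_s: 27.52
eef_pos: [0.5855, -0.2576, 0.1726]
tcp_rot: [-0.006, -3.14, -0.004]
wrist_force: [-0.4, -1.1, 0.2]
width: 1.004
grasp_force: 0.0
```

```bash
python3 st.py
```

```text
27.525 [ 0.5855 -0.2576  0.1726] yaw 89.77 tilt [-0.09  0.14] F [-0.4 -1.1  0.2] 1.0040330795455217 0.0 [ 0.53  0.8  -0.36  1.57  0.34  0.83  1.61]
```

Call:
{"op": "arm_command", "data": {"delta_pos": [[2, 48, 0], [2, 48, 0], [2, 48, 0], [2, 48, 0], [2, 48, 0], [2, 48, 0], [2, 48, 0], [2, 48, 0], [0, 48, 0], [0, 48, 0], [1, 48, 0], [0, 0, 0]], "rotation": [[0, 0, 0], [0, 0, 0], [0, 0, 0], [0, 0, 0], [0, 0, 0], [0, 0, 0], [0, 0, 0], [0, 0, 0], [0, 0, 0], [0, 0, 0], [0, 0, 0], [0, 0, 0]]}}

```text
time_s: 29.02
eef_pos: [0.5683, 0.2757, 0.1734]
tcp_rot: [0.002, -3.14, -0.008]
wrist_force: [0.1, -0.6, 0.3]
width: 1.0
grasp_force: 0.0
```

```bash
python3 st.py; python3 - <<'E'
from h import *
s=viewer.camera('side');t=viewer.camera('top')
C=[rect(.5835,-.2987,.034,.046,.146,np.radians(-4)),rect(.5835,-.2987,.048,.038,.127,np.radians(-4))]
a=overlay(t,C,(390,120,490,240),4.5,'pics/x.png');b=overlay(s,C,(230,75,330,195),3.3,'pics/x.png')
b=cv2.copyMakeBorder(b,0,a.shape[0]-b.shape[0],0,0,0);cv2.imwrite('pics/p2.png',np.hstack([a,b]))
E
```

```text
29.025 [0.5683 0.2757 0.1734] yaw 90.06 tilt [-0.08  0.28] F [ 0.1 -0.6  0.3] 1.0002486851509287 0.0 [-0.38  0.78 -0.27  1.6   0.26  0.79  0.82]
```

View pics/p2.png

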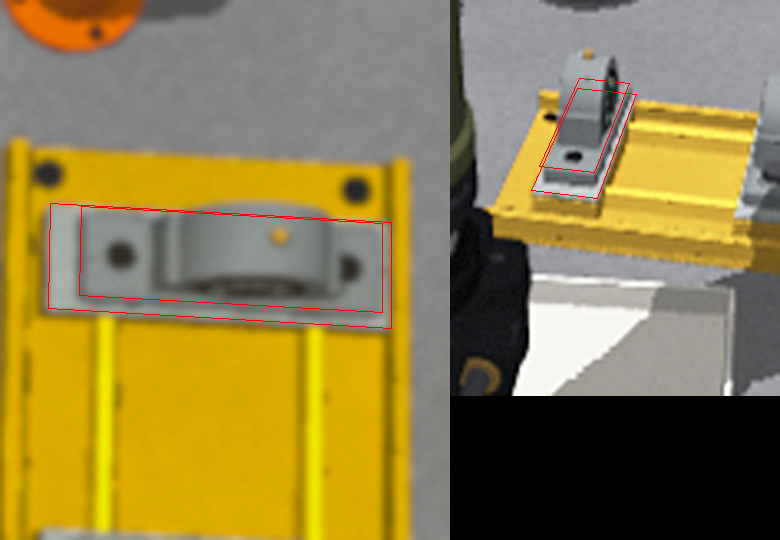

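The block's foot matches the centred model outline in both cameras (holes at 121,255 and 348,268 in the crop), flat and square. Now the sleeve goes back.

Call:
{"op": "arm_command", "data": {"delta_pos": [[0, 0, 5], [0, 0, 0], [0, 0, 0]], "rotation": [[0, 0, 0], [0, 0, 0], [0, 0, 0]]}}

```text
time_s: 29.5
eef_pos: [0.5712, 0.2674, 0.1686]
tcp_rot: [-0.009, -3.141, 0.001]
wrist_force: [0.5, -0.3, 0.2]
width: 1.0
grasp_force: 0.0
```

```bash
python3 st.py
```

```text
29.5 [0.5712 0.2674 0.1686] yaw 89.66 tilt [-0.02 -0.02] F [ 0.5 -0.3  0.2] 1.0003024016089312 0.0 [-0.37  0.79 -0.26  1.61  0.26  0.78  0.82]
```

Call:
{"op": "arm_command", "data": {"delta_pos": [[2, 2, 35], [0, 0, 35], [0, 0, 22], [0, 0, 0], [0, 0, 0], [0, 0, 0]], "rotation": [[0, 0, 0], [0, 0, 0], [0, 0, 0], [0, 0, 0], [0, 0, 0], [0, 0, 0]]}}

```text
time_s: 30.25
eef_pos: [0.5699, 0.2707, 0.0781]
tcp_rot: [0.007, 3.14, 0.002]
wrist_force: [-0.2, 0.7, 0.8]
width: 1.003
grasp_force: 0.0
```

```bash
python3 st.py
```

```text
30.25 [0.5699 0.2707 0.0781] yaw 89.74 tilt [0.12 0.07] F [-0.2  0.7  0.8] 1.0032227992768965 0.0 [-0.4   0.91 -0.22  1.66  0.31  0.6   0.77]
```

Call:
{"op": "arm_command", "data": {"delta_pos": [[1, -0.8, 1], [0, 0, 0], [0, 0, 0], [0, 0, 0], [0, 0, 0], [0, 0, 0], [0, 0, 0], [0, 0, 0]], "rotation": [[0, 0, 0], [0, 0, 0], [0, 0, 0], [0, 0, 0], [0, 0, 0], [0, 0, 0], [0, 0, 0], [0, 0, 0]], "gripper": 255}}

```text
time_s: 31.25
eef_pos: [0.5681, 0.2699, 0.0757]
tcp_rot: [0.006, 3.141, 0.001]
wrist_force: [-0.1, 1.4, -1.6]
width: 0.475
grasp_force: 30.0
```

```bash
python3 st.py
```

```text
31.25 [0.5681 0.2699 0.0757] yaw 89.77 tilt [0.01 0.03] F [-0.1  1.4 -1.6] 0.47461680037106546 29.99196281307377 [-0.4   0.91 -0.22  1.67  0.31  0.6   0.77]
```

Call:
{"op": "arm_command", "data": {"delta_pos": [[0, 0, -20], [0, 0, -40], [-18, -47, 0], [-18, -48, 0], [-18, -48, 0], [-18, -48, 0], [-19, -48, 0], [-19, -47, 0], [0, 0, 25], [0, 0, 25], [0, 0, 0], [0, 0, 0]], "rotation": [[0, 0, 0], [0, 0, 0], [0, 0, 0], [0, 0, 0], [0, 0, 0], [0, 0, 0], [0, 0, 0], [0, 0, 0], [0, 0, 0], [0, 0, 0], [0, 0, 0], [0, 0, 0]]}}

```text
time_s: 32.75
eef_pos: [0.6773, -0.0169, 0.087]
tcp_rot: [0.007, 3.14, -0.0]
wrist_force: [-0.1, 0.4, -3.4]
width: 0.472
grasp_force: 30.0
```

```bash
python3 st.py
```

```text
32.75 [ 0.6773 -0.0169  0.087 ] yaw 89.76 tilt [ 0.07 -0.01] F [-0.1  0.4 -3.4] 0.4721843459365359 29.992031757283257 [ 0.1   0.95 -0.29  1.5   0.35  0.74  1.23]
```

Call:
{"op": "arm_command", "data": {"delta_pos": [[0, 0, 6], [0, 0, 4], [0, 0, 0.5], [0, 0, 0]], "rotation": [[0, 0, 0], [0, 0, 0], [0, 0, 0], [0, 0, 0]]}}

```text
time_s: 33.25
eef_pos: [0.6771, -0.0169, 0.0757]
tcp_rot: [0.007, 3.141, 0.0]
wrist_force: [-0.1, 0.9, 0.6]
width: 0.475
grasp_force: 30.0
```

```bash
python3 st.py
```

```text
33.25 [ 0.6771 -0.0169  0.0757] yaw 89.76 tilt [0.03 0.  ] F [-0.1  0.9  0.6] 0.4753332495180472 29.991850815567886 [ 0.1   0.97 -0.29  1.5   0.36  0.72  1.23]
```

Call:
{"op": "arm_command", "data": {"delta_pos": [[0, 0, 0], [0, 0, 0], [0, 0, 0], [0, 0, 0], [0, 0, -40], [0, 0, -45], [20, 40, 0], [22, 45, 0], [22, 45, 0], [22, 45, 0], [22, 45, 0], [22, 45, 0]], "rotation": [[0, 0, 0], [0, 0, 0], [0, 0, 0], [0, 0, 0], [0, 0, 0], [0, 0, 0], [0, 0, 0], [0, 0, 0], [0, 0, 0], [0, 0, 0], [0, 0, 0], [0, 0, 0]], "gripper": 0}}

```text
time_s: 34.75
eef_pos: [0.5473, 0.2501, 0.1604]
tcp_rot: [0.007, 3.141, 0.001]
wrist_force: [0.6, 0.6, -0.1]
width: 1.0
grasp_force: 0.0
```

Call:
{"op": "arm_command", "data": {"delta_pos": [[22, 45, 0], [24, 51, 0], [0, 0, 0], [0, 0, 0], [0, 0, 0]], "rotation": [[0, 0, 0], [0, 0, 0], [0, 0, 0], [0, 0, 0], [0, 0, 0]]}}

```text
time_s: 35.38
eef_pos: [0.5036, 0.3427, 0.1601]
tcp_rot: [0.011, 3.141, -0.002]
wrist_force: [0.8, -0.9, 0.4]
width: 1.006
grasp_force: 0.0
```

```bash
python3 st.py
```

```text
35.375 [0.5036 0.3427 0.1601] yaw 89.59 tilt [ 0.03 -0.08] F [ 0.8 -0.9  0.4] 1.0059031589521832 0.0 [-0.53  0.77 -0.25  1.69  0.27  0.72  0.65]
```

Call:
{"op": "arm_command", "data": {"delta_pos": [[1.5, 1, 35], [0, 0, 35], [0, 0, 13], [0, 0, 0], [0, 0, 0]], "rotation": [[0, 0, 0], [0, 0, 0], [0, 0, 0], [0, 0, 0], [0, 0, 0]]}}

```text
time_s: 36.0
eef_pos: [0.5019, 0.3461, 0.0784]
tcp_rot: [0.008, 3.14, 0.002]
wrist_force: [-0.0, 0.2, 0.5]
width: 1.0
grasp_force: 0.0
```

Call:
{"op": "arm_command", "data": {"delta_pos": [[0, 0, 0], [0, 0, 0], [0, 0, 0], [0, 0, 0], [0, 0, 0], [0, 0, 0], [0, 0, 0]], "rotation": [[0, 0, 0], [0, 0, 0], [0, 0, 0], [0, 0, 0], [0, 0, 0], [0, 0, 0], [0, 0, 0]], "gripper": 255}}

```text
time_s: 36.88
eef_pos: [0.5008, 0.3453, 0.0771]
tcp_rot: [-0.007, -3.141, 0.001]
wrist_force: [0.2, -1.0, 0.4]
width: 0.402
grasp_force: 30.0
```

```bash
python3 st.py
```

```text
36.875 [0.5008 0.3453 0.0771] yaw 89.74 tilt [-0.02 -0.04] F [ 0.2 -1.   0.4] 0.40158035097412625 29.964098073542118 [-0.56  0.89 -0.21  1.73  0.31  0.55  0.61]
```

Call:
{"op": "arm_command", "data": {"delta_pos": [[0, 0, -20], [0, 0, -40], [-2, -52, 0], [-2, -52, 0], [-2, -52, 0], [-2, -52, 0], [-2, -52, 0], [-2, -52, 0], [-3, -53, 0], [-3, -54, 0], [0, 0, 25], [0, 0, 25]], "rotation": [[0, 0, 0], [0, 0, 0], [0, 0, 0], [0, 0, 0], [0, 0, 0], [0, 0, 0], [0, 0, 0], [0, 0, 0], [0, 0, 0], [0, 0, 0], [0, 0, 0], [0, 0, 0]]}}

```text
time_s: 38.38
eef_pos: [0.5169, -0.0745, 0.0862]
tcp_rot: [-0.011, -3.141, -0.001]
wrist_force: [0.7, -0.4, -5.8]
width: 0.4
grasp_force: 30.0
```

Call:
{"op": "arm_command", "data": {"delta_pos": [[0, 0, 0], [0, 0, 0], [0, 0, 0]], "rotation": [[0, 0, 0], [0, 0, 0], [0, 0, 0]]}}

```text
time_s: 38.75
eef_pos: [0.5178, -0.0731, 0.0881]
tcp_rot: [0.006, 3.14, 0.0]
wrist_force: [0.1, -0.1, -5.3]
width: 0.405
grasp_force: 30.0
```

```bash
python3 st.py
```

```text
38.75 [ 0.5178 -0.0731  0.0881] yaw 89.77 tilt [0.1  0.01] F [ 0.1 -0.1 -5.3] 0.405473146602747 29.964866819791496 [ 0.2   0.81 -0.25  1.99  0.48  0.4   1.15]
```

Call:
{"op": "arm_command", "data": {"delta_pos": [[1, -0.5, 6], [0, 0, 4], [0, 0, 1], [0, 0, 0]], "rotation": [[0, 0, 0], [0, 0, 0], [0, 0, 0], [0, 0, 0]]}}

```text
time_s: 39.25
eef_pos: [0.5161, -0.0741, 0.0769]
tcp_rot: [0.007, 3.141, -0.001]
wrist_force: [-1.4, -0.7, 4.5]
width: 0.401
grasp_force: 30.0
```

```bash
python3 st.py
```

```text
39.25 [ 0.5161 -0.0741  0.0769] yaw 89.75 tilt [ 0.02 -0.05] F [-1.4 -0.7  4.5] 0.40056067785193816 29.988134829327464 [ 0.19  0.83 -0.23  2.    0.49  0.37  1.14]
```

Call:
{"op": "arm_command", "data": {"delta_pos": [[0, 0, 0], [0, 0, 0], [0, 0, 0], [0, 0, 0], [0, 0, -40], [0, 0, -45], [8, 37, 0], [11, 50, 0], [13, 50, 0], [13, 50, 0], [13, 50, 0], [13, 50, 0]], "rotation": [[0, 0, 0], [0, 0, 0], [0, 0, 0], [0, 0, 0], [0, 0, 0], [0, 0, 0], [0, 0, 0], [0, 0, 0], [0, 0, 0], [0, 0, 0], [0, 0, 0], [0, 0, 0]], "gripper": 0}}

```text
time_s: 40.75
eef_pos: [0.4458, 0.2151, 0.1612]
tcp_rot: [0.007, 3.141, 0.0]
wrist_force: [-0.8, -0.1, -0.2]
width: 1.0
grasp_force: 0.0
```

Call:
{"op": "arm_command", "data": {"delta_pos": [[14.5, 60, 0], [0, 0, 0], [0, 0, 0], [0, 0, 0]], "rotation": [[0, 0, 0], [0, 0, 0], [0, 0, 0], [0, 0, 0]]}}

```text
time_s: 41.25
eef_pos: [0.4326, 0.2715, 0.1611]
tcp_rot: [-0.011, -3.141, 0.002]
wrist_force: [0.2, -1.0, -0.5]
width: 0.997
grasp_force: 0.0
```

```bash
python3 st.py
```

```text
41.25 [0.4326 0.2715 0.1611] yaw 89.59 tilt [-0.01 -0.09] F [ 0.2 -1.  -0.5] 0.9969953171173973 0.0 [-0.5   0.67 -0.25  1.98  0.31  0.53  0.6 ]
```

Call:
{"op": "arm_command", "data": {"delta_pos": [[0, 1, 35], [0, 0, 35], [0, 0, 14], [0, 0, 0], [0, 0, 0]], "rotation": [[0, 0, 0], [0, 0, 0], [0, 0, 0], [0, 0, 0], [0, 0, 0]]}}

```text
time_s: 41.88
eef_pos: [0.4328, 0.2747, 0.0782]
tcp_rot: [0.008, 3.14, 0.002]
wrist_force: [0.4, -0.2, -0.1]
width: 1.0
grasp_force: 0.0
```

Call:
{"op": "arm_command", "data": {"delta_pos": [[0, 0, 0], [0, 0, 0], [0, 0, 0], [0, 0, 0], [0, 0, 0], [0, 0, 0], [0, 0, 0]], "rotation": [[0, 0, 0], [0, 0, 0], [0, 0, 0], [0, 0, 0], [0, 0, 0], [0, 0, 0], [0, 0, 0]], "gripper": 255}}

```text
time_s: 42.75
eef_pos: [0.4321, 0.2741, 0.0773]
tcp_rot: [-0.007, -3.141, 0.001]
wrist_force: [-0.5, -2.8, 2.5]
width: 0.538
grasp_force: 30.0
```

```bash
python3 st.py
```

```text
42.75 [0.4321 0.2741 0.0773] yaw 89.74 tilt [-0.01 -0.04] F [-0.5 -2.8  2.5] 0.538163104194325 29.97695359401405 [-0.56  0.82 -0.16  2.03  0.38  0.33  0.54]
```

Call:
{"op": "arm_command", "data": {"delta_pos": [[0, 0, -20], [0, 0, -40], [-15, -40, 0], [-15, -50, 0], [-20, -50, 0], [-15, -50, 0], [-20, -50.5, 0], [0, 0, 30], [0, 0, 20], [0, 0, 0], [0, 0, 0], [0, 0, 0]], "rotation": [[0, 0, 0], [0, 0, 0], [0, 0, 0], [0, 0, 0], [0, 0, 0], [0, 0, 0], [0, 0, 0], [0, 0, 0], [0, 0, 0], [0, 0, 0], [0, 0, 0], [0, 0, 0]]}}

```text
time_s: 44.25
eef_pos: [0.5166, 0.0341, 0.0879]
tcp_rot: [0.006, 3.14, 0.001]
wrist_force: [-0.3, 0.7, -5.1]
width: 0.531
grasp_force: 30.0
```

```bash
python3 st.py
```

```text
44.25 [0.5166 0.0341 0.0879] yaw 89.78 tilt [0.08 0.03] F [-0.3  0.7 -5.1] 0.531405853788363 29.97771835885942 [-0.01  0.8  -0.24  2.01  0.48  0.38  0.94]
```

Call:
{"op": "arm_command", "data": {"delta_pos": [[0, -0.5, 6], [0, 0, 4], [0, 0, 1], [0, 0, 0]], "rotation": [[0, 0, 0], [0, 0, 0], [0, 0, 0], [0, 0, 0]]}}

```text
time_s: 44.75
eef_pos: [0.5164, 0.033, 0.0772]
tcp_rot: [0.007, 3.14, -0.001]
wrist_force: [-2.3, -0.2, 5.9]
width: 0.533
grasp_force: 30.0
```

```bash
python3 st.py
```

```text
44.75 [0.5164 0.033  0.0772] yaw 89.74 tilt [ 0.08 -0.03] F [-2.3 -0.2  5.9] 0.5332172585379485 29.965624501928687 [-0.02  0.82 -0.23  2.01  0.49  0.36  0.93]
```

Release, lift and withdraw towards the mat for a final look.

Call:
{"op": "arm_command", "data": {"delta_pos": [[0, 0, 0], [0, 0, 0], [0, 0, 0], [0, 0, 0], [0, 0, -40], [0, 0, -50], [8, 40, -20], [10, 50, 0], [10, 50, 0], [10, 50, 0], [10, 50, 0], [10, 50, 0]], "rotation": [[0, 0, 0], [0, 0, 0], [0, 0, 0], [0, 0, 0], [0, 0, 0], [0, 0, 0], [0, 0, 0], [0, 0, 0], [0, 0, 0], [0, 0, 0], [0, 0, 0], [0, 0, 0]], "gripper": 0}}

```text
time_s: 46.25
eef_pos: [0.4588, 0.3249, 0.1861]
tcp_rot: [0.007, 3.142, -0.0]
wrist_force: [-0.1, 0.0, 0.2]
width: 0.999
grasp_force: 0.0
```

Call:
{"op": "arm_command", "data": {"delta_pos": [[30, 40, 0], [30, 40, 0], [30, 40, 0], [30, 40, 0], [30, 40, 0], [30, 30, 0], [0, 0, 0], [0, 0, 0]], "rotation": [[0, 0, 0], [0, 0, 0], [0, 0, 0], [0, 0, 0], [0, 0, 0], [0, 0, 0], [0, 0, 0], [0, 0, 0]]}}

```text
time_s: 47.25
eef_pos: [0.281, 0.5533, 0.1859]
tcp_rot: [0.007, 3.141, -0.002]
wrist_force: [1.0, -1.2, 0.1]
width: 0.997
grasp_force: 0.0
```

```bash
python3 st.py; python3 - <<'E'
from h import *
t=viewer.camera('top');o=cv2.imread('pics/top0.png')
k=lambda im:cv2.resize(im[105:240,225:360],(390,390),interpolation=3)
k2=lambda im:cv2.resize(im[105:240,380:515],(390,200),interpolation=3)
cv2.imwrite('pics/f.png',np.hstack([np.vstack([k(o),k2(o)]),np.vstack([k(t['frame']),k2(t['frame'])])]))
# shift of each part between before/after
a=cv2.cvtColor(o,6);b=cv2.cvtColor(t['frame'],6)
for n,(x0,y0,x1,y1) in dict(roller=(248,195,282,232),shaft=(305,195,342,230),sleeve=(274,105,310,155),bush=(236,118,260,144),nut=(326,112,352,140)).items():
    r=cv2.matchTemplate(cv2.resize(b[y0-8:y1+8,x0-8:x1+8],None,fx=4,fy=4,interpolation=2),cv2.resize(a[y0:y1,x0:x1],None,fx=4,fy=4,interpolation=2),cv2.TM_CCOEFF_NORMED)
    _,m,_,l=cv2.minMaxLoc(r);print(n,round(m,3),(np.array(l)-32)/4,'px')
E
```

```text
47.25 [0.281  0.5533 0.1859] yaw 89.73 tilt [ 0.04 -0.09] F [ 1.  -1.2  0.1] 0.9968183100105379 0.0 [-1.03  0.75 -0.27  1.63  0.26  0.8   0.16]
roller 0.995 [1.5 0. ] px
shaft 0.995 [1.  0.5] px
sleeve 0.996 [ 1.   -0.25] px
bush 0.999 [0. 0.] px
nut 0.996 [0. 0.] px
```

View pics/f.png

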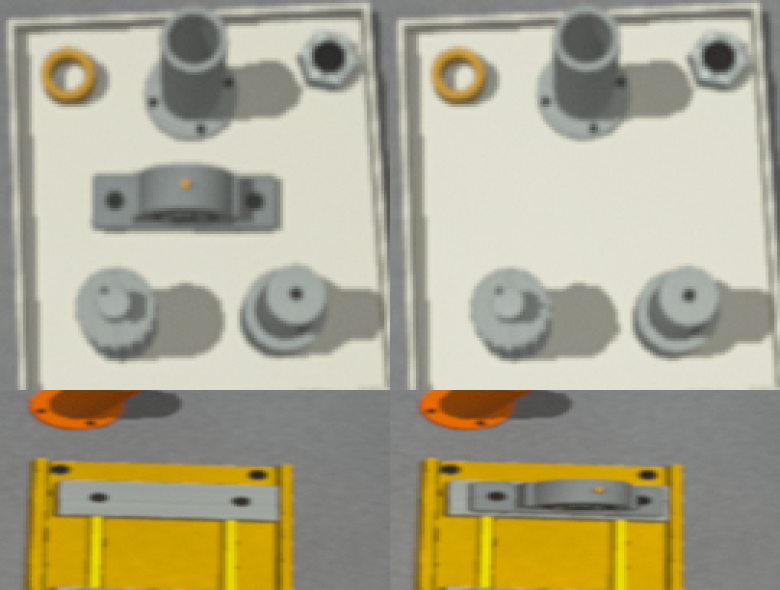

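Everything is upright and the tray parts are back within about 2 mm; bush and nut are unmoved. One numeric check of the block's holes before handing in.

```bash
python3 - <<'E'
from h import *
c,s_=np.cos(np.radians(-4)),np.sin(np.radians(-4));m=np.array([.5835,-.2987])
for n in('top','side'):
    k=viewer.camera(n);im=cv2.cvtColor(k['frame'],6)
    p=np.r_[m+.047*np.array([-s_,c]),.048];u=proj(k,p);x,y=np.int32(np.round(u));w=5
    g=im[y-w:y+w+1,x-w:x+w+1].astype(float);wt=np.clip(np.median(g)-30-g,0,None);yy,xx=np.mgrid[-w:w+1,-w:w+1]
    v=np.array([x+(wt*xx).sum()/wt.sum(),y+(wt*yy).sum()/wt.sum()])
    print(n,u.round(1),v.round(1),'err mm',((ray(k,v,.048)-p)[:2]*1000).round(1))
    for d in spotter.tip_of(n,'bearing')[:3]: print(np.round(d['xy'],1),round(d['confidence'],2),ray(k,d['xy'],.034)[:2].round(4))
E
```

```text
top [416.1 175.7] [416.4 176.3] err mm [-1.1 -0.6]
[436.5 180.2] 0.65 [ 0.5803 -0.2948]
side [266.5 122.1] [267.2 121.5] err mm [-1.1 -2.7]
[271.  111.7] 0.74 [ 0.5867 -0.3236]
[245.2 205.8] 0.58 [0.5856 0.0177]
[269.1 117.5] 0.37 [ 0.5874 -0.2961]
```

```bash
python3 -c "
from bench import arm
print(arm.hand_in())"
```

```text
the job is handed in; nothing more can be done
None
```

I've handed the job in: the block sits flat and square on the empty pedestal, 1–2 mm off centre, and the roller, sleeve and shaft are back upright in the tray 2–3 mm from where they stood, with the bush and nut unmoved, after about 47 s of the 147 s allowed.

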